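# Park the rolling pin on the mat's rest band

## Task

Clear the pastry mat for the next piece of dough: with the fingertips on top of the rolling pin's barrel, roll the pin across the mat until the whole barrel lies along the red band that marks its parking place, and leave it there at rest. Do not grip, lift or shove it from the side, and leave the other things on the worktop where they are.

Things in the scene. Friction and masses are not known exactly. Their poses are not given: they have to be found in the camera images.
- pin: Loose wooden rolling pin, 0.6 kg, one rigid piece: pale barrel 60 mm in diameter, 200 mm long, a darker handle (27 mm thick, 75 mm long) at each end. Origin at the barrel's middle on its axis, 33 mm above the worktop (barrel's top at 63 mm). y runs along the pin; x and z turn as it rolls (z up at first). It starts about 70 to 210 mm short of the band's centre line, nearly parallel to it.
- mat: Flat cream pastry mat with thin ruled lines, 380 x 400 mm, 3 mm thick, fixed to the worktop. Origin at the middle of its underside; x points away from the robot across the ruled lines, y along them.
- jar: Clear glass jar with a dark lid, 90 mm in diameter, 140 mm tall, standing on the worktop; origin under its centre. To be left alone.
- tumbler: Brushed steel tumbler, 70 mm in diameter, 120 mm tall, standing on the worktop; origin under its centre. To be left alone.
- timer: Small round kitchen timer, red over white, 64 mm in diameter, 36 mm tall; origin under its centre. To be left alone.
- barrel_end (a point): Centre of the barrel's +y end face, on the pin's axis, 100 mm from its middle. When the pin rolls without slip its top moves twice as far as its axis, so a fingertip soon runs ahead of it: several short strokes are needed. The mat resists rolling slightly, so the pin stops within a few mm when let go after a slow stroke.
- band: Red band, a thin film stuck flat across the mat (under 1 mm, no step to feel), beyond the pin at a distance that varies, fixed. 90 mm wide (along its x, which points across the mat, away from the robot) and 385 mm long (along its y, parallel to the mat's ruled lines). Origin at its middle, 3 mm above the worktop.

How it is judged:
On the way:
1. the pin has turned over as it travelled (more than a quarter of a turn) (angle between pin's own z axis and vertical above 1.7 rad).
At the end, for the whole second after the job is handed in: The pin lies at rest on the mat, its axis within 15 mm of the red band's centre line (so that the barrel lies within the band), within 0.15 rad of parallel to the band and within 60 mm of the band's middle along it (x of pin in the frame of band between -0.015 and 0.015 m and y of pin in the frame of band between -0.06 and 0.06 m and angle between the y axis of pin and the y axis of band, either way round below 0.15 rad and height (world z) of pin between 0.029 and 0.037 m and linear speed of pin below 0.01 m/s and angular speed of pin below 0.3 rad/s); the robot touches nothing.
It fails at once if the pin was lifted off the mat (height (world z) of pin above 0.045 m).
It fails at once if the pin was gripped or shoved low at its side instead of being rolled from on top (fingers touch it with the grasp point below 56 mm over the worktop) (contact force between the fingers and pin above 0.5 N and height (world z) of the grasp point below 0.056 m).
It fails at once if the jar, tumbler or timer was moved by more than 15 mm (distance of any of jar, tumbler, timer from where it was at the start of the episode above 0.015 m).
It also fails if it takes over 67 s, if anything falls off the work surface, if the arm or the gripper's body presses on something with over 40 N, if the wrist force passes 120 N, or if a joint passes its speed limit or range.

## Robot

A 7-joint arm with a two-finger parallel gripper is mounted at the origin on the work surface; the furniture and walls round the work are solid. World frame = base frame: x ahead of the robot, y to its left, z up, the work surface at z = 0. Lengths are in m, angles in rad, forces in N, time in s.
With the tool pointing down it reaches from about 0.425 to 0.925 m from the base axis. Payload 6.8 kg.
Tool frame: the origin (TCP) lies on the centre line of the jaws, within the pads' length; the fingertips stand 17 mm ahead of it and the grasp point (between the pads) lies 2 mm behind it; z points along the fingers, x is the direction in which the jaws open and shut, and the axes are right-handed (so a half turn about z gives the same grasp; the last joint's range is limited). The gripper opens to 85 mm and grips with 20 to 120 N. Pads are 22 mm wide; open, the fingers measure 114 mm over their backs; the gripper's body (76 mm by 85 mm) begins 54 mm behind the grasp point. The pads swing forward as they close: fully open they stand 13 mm farther back than shut.
Start: joints at [1.207, 0.477, 0.022, 1.555, -0.011, 1.109, -0.083], TCP at [0.171, -0.653, 0.248] pointing down, gripper open.
Joint ranges: [-2.96, 2.96], [-0.34, 2.1], [-1.41, 1.46], [0.24, 2.44], [-1.37, 4.51], [0.17, 1.92], [-2.96, 2.96]. Speed limits (rad/s): [2.39, 2.39, 3.14, 3.14, 3.14, 3.14, 3.14].

## Interface

Orientations are given as a rotation vector (axis times angle).
In Python, from bench import r gives the robot as it stands.
- The arm moves only by the tool arm_command, never from a script. Its argument "increments" is a list of rows, each a list of 3 entries, a list of its own where there are three numbers: the shift along the world's x, y, z in m, then the turn, a rotation vector about the world's x, y, z in rad, then the opening in per cent of the stroke, from 0 (shut) to 100 (fully open). A call has 1 to 10 rows; each row is the pose to reach, as a shift and turn from the pose commanded when the call began; what a row does not reach only later rows make up. A row lasts 1/10 s, in which the tool goes at most 50 mm and 8.59 degrees, less where a joint would pass 70% of its speed; a pose out of reach is approached as far as the arm can. A call with a gripper value outside its range is refused whole. The fingers move at their own pace and stop on an object; "newtons" is the grip in N (left out, the last holds). Time passes only in rows, so rows that repeat a pose let the fingers close. It gives the time, the measured TCP pose, the force and the opening at its end, in the units of the state.
- r.get_obs(): the state, without advancing time (a new reading comes with each control period).
- r.grab_frame(name): name is "side" or "top" or "wrist"; returns the picture (400x640x3 uint8, blue, green, red); there is no depth.
- r.camera_model(name): a dict with "camera_matrix" (3x3 intrinsics, pixels), "D" ([k1, k2, p1, p2, k3] as OpenCV has them; the pictures are not rectified), "camera_from_world" (4x4, takes a point from world to camera coordinates). Camera axes: x right, y down, z forward; pixel columns grow to the right and rows downward; lengths in m; the calibration is good to about 2 mm. A picture is of the moment at which its call begins: read the wrist's pose just before it. camera_model takes no time and is no camera call; for the wrist camera it gives the pose at the moment of the call.
- r.hand_in(): hands the job in, once; it reports no verdict.
The state is a dict: "clock": time; "joints": joint angles; "qvel": joint speeds; "tau": joint torques, N m; "tcp_pos": TCP position; "orientation": TCP orientation; "contact_force": force on the tool from outside, world axes, zero at the start; "moment": the same for the moment, N m; "grip_width": finger opening in m.
Only numpy, scipy, OpenCV 4.12 (cv2) and the standard library are available. Lean on these libraries where they do the work, as an engineer would, in place of code of your own. Each camera call takes 0.05 s, during which the arm holds its last target. There are 200 camera calls.

## Working session

There is one attempt and no reset: what is moved stays moved. The work goes in short steps, Python scripts to look and compute and a tool call to move; the robot and the scene stay as the last step left them, time stands still between calls to the robot, and variables do not carry over. Pictures are saved under pics/ and viewed, about 8 in all and at most 12, crops included, and the job is handed in when it is done.

Besides the shell and the picture viewer there is one more tool, called after "Emit:" by a JSON object that holds its "name" and its "arguments". arm_command: Moves the arm, as the interface text tells. Its arguments: {"type":"object","properties":{"increments":{"type":"array","items":{"type":"array"}},"newtons":{"type":"number"}},"required":["increments"]}

```bash
mkdir -p pics; python3 - <<'E'
from bench import r
import cv2
o=r.get_obs();print(o)
for n in("top","side"):
    cv2.imwrite(f"pics/{n}0.png",r.grab_frame(n))
    m=r.camera_model(n);print(n,m)
E
```

```text
{'clock': 0.0, 'joints': array([ 1.20691145,  0.47777497,  0.02234225,  1.55644801, -0.01152987,
        1.10929536, -0.08312235]), 'qvel': array([-2.67141087e-03, -1.39440617e-04, -7.83966207e-05,  2.79901180e-04,
       -7.25249704e-04,  3.79907415e-04, -1.95391323e-04]), 'tau': array([-6.32156643e-04, -5.96457696e+01,  1.60782784e+00, -2.81198984e+01,
        1.24740784e-02,  9.53816925e-03,  1.64188918e-05]), 'tcp_pos': array([ 0.1706316 , -0.65250015,  0.24734403]), 'orientation': array([-2.48581326e+00,  1.91936836e+00,  2.33369229e-03]), 'contact_force': array([0.38735351, 0.66404746, 0.65138803]), 'moment': array([-0.01169121,  0.02178932,  0.03326391]), 'grip_width': 0.08547303529198576}
top {'camera_matrix': array([[374.10054898,   0.        , 320.07222304],
       [  0.        , 374.10054898, 199.97819677],
       [  0.        ,   0.        ,   1.        ]]), 'D': array([-0.06366441,  0.        ,  0.        ,  0.        ,  0.        ]), 'camera_from_world': array([[-0.02083526, -0.99969971, -0.01289884, -0.02712602],
       [-0.99854448,  0.02144969, -0.04948576,  0.53988676],
       [ 0.04974758,  0.01184902, -0.99869153,  1.10401651],
       [ 0.        ,  0.        ,  0.        ,  1.        ]])}
side {'camera_matrix': array([[488.38407389,   0.        , 320.3135792 ],
       [  0.        , 488.38407389, 200.01821464],
       [  0.        ,   0.        ,   1.        ]]), 'D': array([-0.06932749,  0.        ,  0.        ,  0.        ,  0.        ]), 'camera_from_world': array([[-0.93532973, -0.35376489, -0.00294929,  0.481202  ],
       [-0.19951939,  0.53436302, -0.8213697 ,  0.16975706],
       [ 0.29214775, -0.76766306, -0.57038857,  1.22872151],
       [ 0.        ,  0.        ,  0.        ,  1.        ]])}
```

View pics/top0.png

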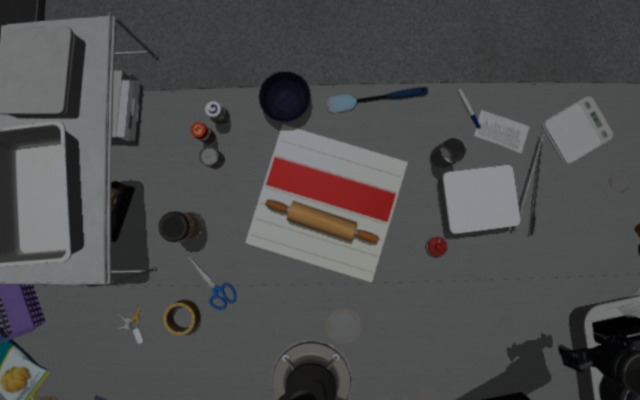

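View pics/side0.png

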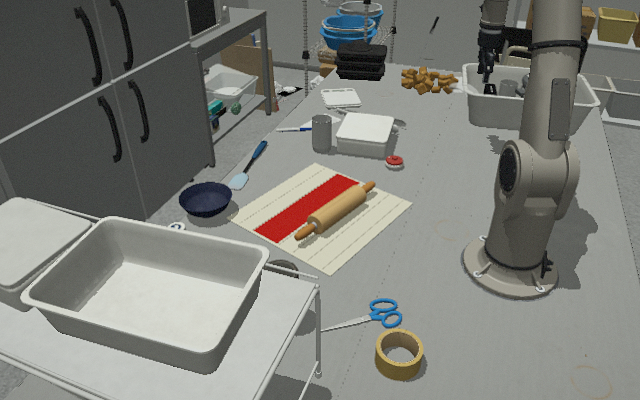

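The top view shows the pin around (322,222) and the red band around (330,190). The timer is at (437,246), the tumbler at (449,152) and the jar at (178,226). I'll measure positions next.

```bash
cat > h.py <<'E'
from bench import r
import cv2, numpy as np
def ray(n,px,z,m=None):
    m=m or r.camera_model(n);T=m["camera_from_world"]
    u=cv2.undistortPoints(np.array(px,float).reshape(-1,1,2),m["camera_matrix"],m["D"]).reshape(-1,2)
    d=np.c_[u,np.ones(len(u))]@T[:3,:3];c=-T[:3,:3].T@T[:3,3]
    return c+d*((z-c[2])/d[:,2])[:,None]
def fit(P):
    c,s,a=cv2.minAreaRect(P[:,:2].astype(np.float32)*1000)
    b=cv2.boxPoints((c,s,a));e=[b[1]-b[0],b[2]-b[1]];e=max(e,key=np.linalg.norm)
    if e[1]<0:e=-e
    return np.array(c)/1000,np.array(s),e/np.linalg.norm(e)
def biggest(mask):
    n,l,s,_=cv2.connectedComponentsWithStats(mask.astype(np.uint8))
    return l==1+np.argmax(s[1:,4])
def scene(img):
    H=cv2.cvtColor(img,cv2.COLOR_BGR2HSV).astype(int);h,s,v=H[...,0],H[...,1],H[...,2]
    roi=np.zeros(h.shape,bool);roi[120:290,235:415]=1
    red=biggest(((h<4)|(h>175))&(s>170)&(v>80)&roi)
    wood=biggest((h>=6)&(h<25)&(s>85)&roi)
    f=lambda k:np.argwhere(k)[:,::-1]
    return f(red),f(wood)
def report():
    img=r.grab_frame("top");R,W=scene(img)
    B=fit(ray("top",R,0.003));P=fit(ray("top",W,0.033))
    return img,B,P
E
python3 - <<'E'
from h import *
img,B,P=report();print("band",B);print("pin",P)
d=P[0]-B[0];y=B[2];x=np.array([y[1],-y[0]]);print("pin in band x,y",d@x,d@y,"ang",np.arcsin(P[2][0]*y[1]-P[2][1]*y[0]),"band ang",np.degrees(np.arctan2(y[1],y[0])))
for k,p,z in(("timer",(437,246),.036),("tumbler",(452,147),.12),("jar",(172,226),.14)):print(k,ray("top",[p],z))
H=cv2.cvtColor(img,cv2.COLOR_BGR2HSV)
R,W=scene(img);v=img.copy()
for q in R:v[q[1],q[0]]=(255,0,0)
for q in W:v[q[1],q[0]]=(0,255,0)
cv2.imwrite("pics/mask.png",cv2.resize(v[110:290,230:470],None,fx=3,fy=3))
print(r.get_obs()["clock"])
E
```

```text
band (array([ 0.57258984, -0.07038754]), array([377.19570923,  82.37236786]), array([0.3147974 , 0.94915885], dtype=float32))
pin (array([ 0.47662381, -0.04146338]), array([204.48910522,  56.4377861 ]), array([0.33605298, 0.9418431 ], dtype=float32))
pin in band x,y -0.10019226176179108 -0.002756232118406844 ang 0.022479817 band ang 71.65141
timer [[ 0.39634709 -0.37704495  0.036     ]]
tumbler [[ 0.67105513 -0.40331398  0.12      ]]
jar [[0.47159935 0.35812058 0.14      ]]
0.15
```

View pics/mask.png

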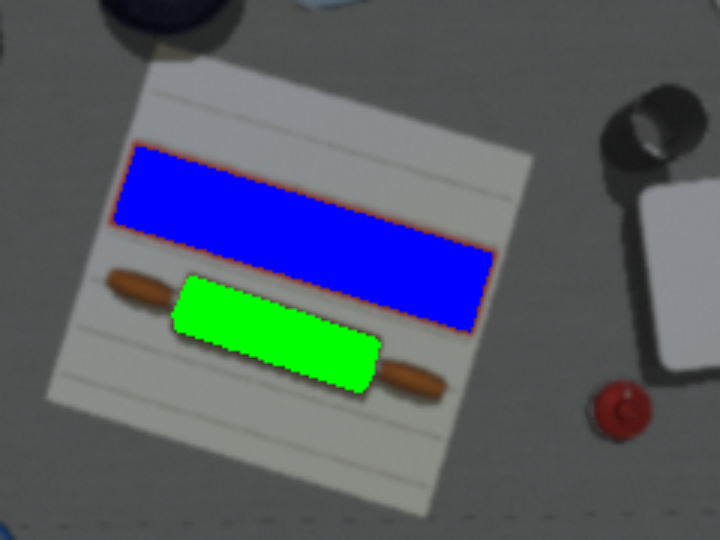

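Emit:
{"name": "arm_command", "arguments": {"increments": [[[0.025,0.045,0],[0,0,-0.14],100],[[0.045,0.09,0],[0,0,-0.28],100],[[0.065,0.135,0],[0,0,-0.42],100],[[0.09,0.18,0],[0,0,-0.56],100],[[0.11,0.225,0],[0,0,-0.59],100],[[0.13,0.27,0],[0,0,-0.59],100],[[0.15,0.315,0],[0,0,-0.59],100],[[0.175,0.36,0],[0,0,-0.59],100],[[0.195,0.405,0],[0,0,-0.59],100],[[0.22,0.45,0],[0,0,-0.59],100]]}}

```text
clock: 1.15
tcp_pos: [0.3897, -0.203, 0.2484]
orientation: [1.82, -2.56, 0.0]
contact_force: [0.7, -0.7, -0.9]
grip_width: 0.0856
```

Emit:
{"name": "arm_command", "arguments": {"increments": [[[0.02,0.04,0],[0,0,0],100],[[0.04,0.085,0],[0,0,0],100],[[0.06,0.125,0],[0,0,0],100],[[0.076,0.165,-0.02],[0,0,0],100],[[0.076,0.165,-0.06],[0,0,0],100],[[0.076,0.165,-0.1],[0,0,0],100],[[0.076,0.165,-0.128],[0,0,0],100],[[0.076,0.165,-0.138],[0,0,0],100],[[0.076,0.165,-0.138],[0,0,0],100]]}}

```text
clock: 2.05
tcp_pos: [0.4649, -0.04, 0.1094]
orientation: [1.82, -2.558, -0.003]
contact_force: [-0.3, 0.5, 0.3]
grip_width: 0.0853
```

```bash
python3 - <<'E'
from h import *
o=r.get_obs();print(o["tcp_pos"],o["orientation"],o["contact_force"],o["joints"])
cv2.imwrite("pics/w1.png",r.grab_frame("wrist"))
s=r.grab_frame("side");cv2.imwrite("pics/s1.png",cv2.resize(s[130:260,240:430],None,fx=4,fy=4))
E
```

```text
[ 0.46491212 -0.03997834  0.10938893] [ 1.81980361 -2.55820423 -0.00268169] [-0.3476962   0.49709032  0.31163962] [ 0.20659627  0.35603889 -0.29954611  2.14348137  0.16663728  0.66620202
 -2.11189683]
```

View pics/w1.png

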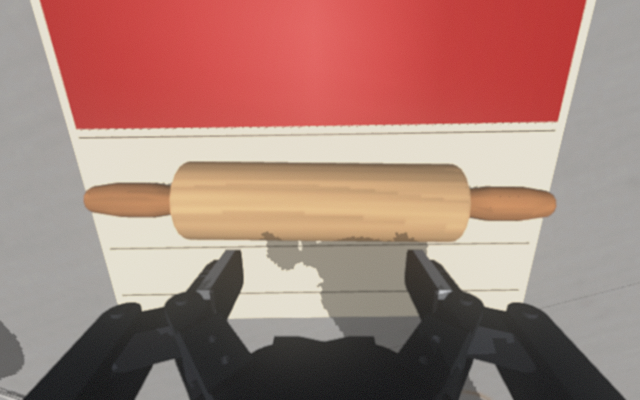

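View pics/s1.png

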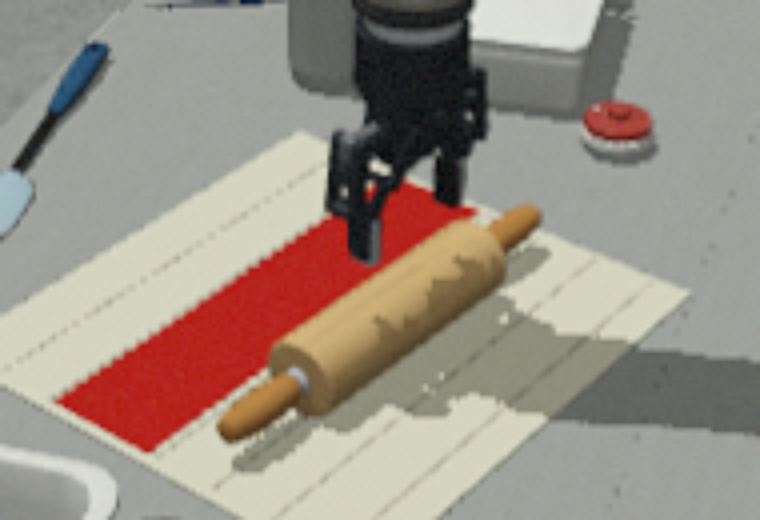

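The wrist view shows the barrel at cols 168–470, rows 162–240, with the fingers parallel to it and centred along its length. I'll cross-check the axis position against this view.

```bash
python3 - <<'E'
from h import *
a=ray("wrist",[(180,200),(460,204),(320,201)],.033);print(a)
img,B,P=report();print(P,B[0]) # gripper may occlude
print(r.get_obs()["tcp_pos"])
m=r.camera_model("wrist");T=m["camera_from_world"]
o=r.get_obs();print("cam pos",-T[:3,:3].T@T[:3,3])
R=cv2.Rodrigues(o["orientation"])[0]
for dz in(0.004,0.017):
  p=[o["tcp_pos"]+R@[sx*.043,0,dz] for sx in(-1,1)]
  print(cv2.projectPoints(np.array(p),T[:3,:3],T[:3,3],m["camera_matrix"],m["D"])[0].reshape(-1,2))
E
```

```text
[[ 0.51434301  0.06104461  0.033     ]
 [ 0.44031295 -0.14164723  0.033     ]
 [ 0.4781459  -0.04040936  0.033     ]]
(array([ 0.42949609, -0.17298145]), array([63.50561905, 23.89778137]), array([0.3708592, 0.9286891], dtype=float32)) [ 0.57221906 -0.07014822]
[ 0.46686872 -0.04001732  0.11169515]
cam pos [ 0.53797407 -0.06459843  0.23779267]
[[242.98515625 263.41625141]
 [406.1773233  263.32752792]]
[[249.33293131 251.67649718]
 [399.73453191 251.5848534 ]]
```

Emit:
{"name": "arm_command", "arguments": {"increments": [[[0,0,-0.015],[0,0,0],100],[[0,0,-0.024],[0,0,0],100],[[0,0,-0.028],[0,0,0],100],[[0,0,-0.028],[0,0,0],100]]}}

```text
clock: 2.6
tcp_pos: [0.4657, -0.04, 0.0824]
orientation: [1.821, -2.56, -0.0]
contact_force: [-0.7, 0.6, 0.8]
grip_width: 0.0853
```

Emit:
{"name": "arm_command", "arguments": {"increments": [[[0,0,-0.003],[0,0,0],100],[[0,0,-0.005],[0,0,0],100],[[0,0,-0.005],[0,0,0],100]]}}

```text
clock: 2.9
tcp_pos: [0.4657, -0.04, 0.0773]
orientation: [1.821, -2.56, -0.0]
contact_force: [0.5, 0.7, -0.4]
grip_width: 0.0854
```

Emit:
{"name": "arm_command", "arguments": {"increments": [[[0,0,-0.002],[0,0,0],100],[[0,0,-0.004],[0,0,0],100],[[0,0,-0.004],[0,0,0],100]]}}

```text
clock: 3.2
tcp_pos: [0.4655, -0.04, 0.0731]
orientation: [1.821, -2.56, -0.0]
contact_force: [-0.8, -0.3, -0.5]
grip_width: 0.0853
```

Emit:
{"name": "arm_command", "arguments": {"increments": [[[0.004,-0.001,0],[0,0,0],100],[[0.004,-0.001,-0.003],[0,0,0],100],[[0.004,-0.001,-0.004],[0,0,0],100],[[0.004,-0.001,-0.004],[0,0,0],100]]}}

```text
clock: 3.6
tcp_pos: [0.4695, -0.041, 0.069]
orientation: [1.821, -2.56, -0.001]
contact_force: [-0.1, -0.2, -0.1]
grip_width: 0.0851
```

Emit:
{"name": "arm_command", "arguments": {"increments": [[[0,0,-0.001],[0,0,0],100],[[0,0,-0.002],[0,0,0],100],[[0,0,-0.002],[0,0,0],100]]}}

```text
clock: 3.9
tcp_pos: [0.4696, -0.0409, 0.0672]
orientation: [1.821, -2.56, -0.0]
contact_force: [-0.2, 0.1, 0.0]
grip_width: 0.0852
```

Emit:
{"name": "arm_command", "arguments": {"increments": [[[0,0,-0.001],[0,0,0],100],[[0,0,-0.002],[0,0,0],100],[[0,0,-0.002],[0,0,0],100]]}}

```text
clock: 4.2
tcp_pos: [0.4715, -0.0416, 0.0667]
orientation: [-1.819, 2.558, -0.004]
contact_force: [-0.3, -1.9, 12.1]
grip_width: 0.0855
```

Emit:
{"name": "arm_command", "arguments": {"increments": [[[0.004,-0.001,0],[0,0,0],100],[[0.008,-0.0025,0],[0,0,0],100],[[0.012,-0.004,0],[0,0,0],100],[[0.016,-0.005,0],[0,0,0],100],[[0.02,-0.0065,0],[0,0,0],100],[[0.024,-0.008,0],[0,0,0],100],[[0.027,-0.009,0],[0,0,0],100],[[0.029,-0.0095,0],[0,0,0],100],[[0.03,-0.01,0],[0,0,0],100],[[0.03,-0.01,0],[0,0,0],100]]}}

```text
clock: 5.2
tcp_pos: [0.5013, -0.0522, 0.0665]
orientation: [-1.819, 2.56, -0.004]
contact_force: [-0.7, -3.2, 9.6]
grip_width: 0.0855
```

```bash
cat >> h.py <<'E'
BC,BY=np.array([.5725,-.0703]),np.array([.3148,.9492]);BX=np.array([BY[1],-BY[0]])
def wrist():
    "barrel in the wrist view, ends' mid-lines cast on the axis height; band frame"
    m=r.camera_model("wrist");img=r.grab_frame("wrist")
    H=cv2.cvtColor(img,cv2.COLOR_BGR2HSV).astype(int);h,s,v=H[...,0],H[...,1],H[...,2]
    w=biggest((h>=7)&(h<25)&(s>75)&(v>110));q=np.argwhere(w)[:,::-1]
    c,sz,a=cv2.minAreaRect(q.astype(np.float32));b=cv2.boxPoints((c,sz,a))
    b=b[np.argsort(b[:,0])];E=ray("wrist",[b[:2].mean(0),b[2:].mean(0)],.033,m)[:,:2]
    d=(E-BC);t=(E[0]-E[1])/np.linalg.norm(E[0]-E[1]);M=E.mean(0)
    tp=r.get_obs()["tcp_pos"][:2]
    print("box",c,sz,"len",np.linalg.norm(E[0]-E[1]),"mid",M,"x,y in band",(M-BC)@BX,(M-BC)@BY,"ang",t@BX,"tcp ahead of axis",(tp-M)@BX,"clock",r.get_obs()["clock"],r.get_obs()["contact_force"])
    return img
E
python3 - <<'E'
from h import *
cv2.imwrite("pics/w2.png",wrist())
E
```

```text
box (320.00665283203125, 255.79391479492188) (570.07861328125, 95.46015930175781) len 0.3617513239909821 mid [ 0.49142152 -0.04620153] x,y in band -0.0845458925904152 -0.002649235977939989 ang 0.02637096671253264 tcp ahead of axis 0.011126709812955422 clock 5.25 [-1.15383311 -4.00156191  9.9835601 ]
```

Emit:
{"name": "arm_command", "arguments": {"increments": [[[0,0,0.006],[0,0,0],100],[[0,0,0.012],[0,0,0],100],[[-0.012,0.004,0.012],[0,0,0],100],[[-0.021,0.007,0.012],[0,0,0],100],[[-0.021,0.007,0.008],[0,0,0],100],[[-0.021,0.007,0.004],[0,0,0],100],[[-0.021,0.007,0.002],[0,0,0],100],[[-0.021,0.007,0.0],[0,0,0],100],[[-0.021,0.007,0.0],[0,0,0],100]]}}

```text
clock: 6.15
tcp_pos: [0.48, -0.0444, 0.0661]
orientation: [-1.82, 2.56, -0.003]
contact_force: [-0.9, -1.6, 10.1]
grip_width: 0.0854
```

Emit:
{"name": "arm_command", "arguments": {"increments": [[[0.004,-0.001,0],[0,0,0],100],[[0.008,-0.0025,0],[0,0,0],100],[[0.013,-0.004,0],[0,0,0],100],[[0.018,-0.006,0],[0,0,0],100],[[0.023,-0.0075,0],[0,0,0],100],[[0.028,-0.009,0],[0,0,0],100],[[0.033,-0.011,0],[0,0,0],100],[[0.037,-0.012,0],[0,0,0],100],[[0.039,-0.013,0],[0,0,0],100],[[0.039,-0.013,0],[0,0,0],100]]}}

```text
clock: 7.15
tcp_pos: [0.5199, -0.0587, 0.0666]
orientation: [-1.818, 2.56, -0.005]
contact_force: [-0.8, -3.6, 12.9]
grip_width: 0.0852
```

```bash
python3 - <<'E'
from h import *
cv2.imwrite("pics/w3.png",wrist())
E
```

```text
box (320.009521484375, 253.20111083984375) (572.0343017578125, 97.22614288330078) len 0.36206616795556806 mid [ 0.51187395 -0.05311201] x,y in band -0.06295702120910181 -0.002770239646877677 ang 0.022198795696557472 tcp ahead of axis 0.009269012296724567 clock 7.2 [-0.76899632 -4.29651858 12.89336185]
```

Emit:
{"name": "arm_command", "arguments": {"increments": [[[0,0,0.006],[0,0,0],100],[[0,0,0.012],[0,0,0],100],[[-0.012,0.004,0.012],[0,0,0],100],[[-0.02,0.0065,0.012],[0,0,0],100],[[-0.02,0.0065,0.008],[0,0,0],100],[[-0.02,0.0065,0.004],[0,0,0],100],[[-0.02,0.0065,0.002],[0,0,0],100],[[-0.02,0.0065,0.0],[0,0,0],100],[[-0.02,0.0065,0.0],[0,0,0],100]]}}

```text
clock: 8.1
tcp_pos: [0.4987, -0.0508, 0.0659]
orientation: [-1.82, 2.56, -0.002]
contact_force: [-0.4, -0.3, 6.5]
grip_width: 0.0851
```

Emit:
{"name": "arm_command", "arguments": {"increments": [[[0.004,-0.001,0],[0,0,0],100],[[0.008,-0.0025,0],[0,0,0],100],[[0.013,-0.004,0],[0,0,0],100],[[0.018,-0.006,0],[0,0,0],100],[[0.023,-0.0075,0],[0,0,0],100],[[0.028,-0.009,0],[0,0,0],100],[[0.033,-0.011,0],[0,0,0],100],[[0.037,-0.012,0],[0,0,0],100],[[0.039,-0.013,0],[0,0,0],100],[[0.039,-0.013,0],[0,0,0],100]]}}

```text
clock: 9.1
tcp_pos: [0.5389, -0.0651, 0.0667]
orientation: [-1.818, 2.56, -0.005]
contact_force: [-0.8, -4.2, 12.5]
grip_width: 0.0857
```

Emit:
{"name": "arm_command", "arguments": {"increments": [[[0,0,0.006],[0,0,0],100],[[0,0,0.012],[0,0,0],100],[[-0.012,0.004,0.012],[0,0,0],100],[[-0.02,0.0065,0.012],[0,0,0],100],[[-0.02,0.0065,0.008],[0,0,0],100],[[-0.02,0.0065,0.004],[0,0,0],100],[[-0.02,0.0065,0.002],[0,0,0],100],[[-0.02,0.0065,0.0],[0,0,0],100],[[-0.02,0.0065,0.0],[0,0,0],100]]}}

```text
clock: 10.0
tcp_pos: [0.5174, -0.0572, 0.0656]
orientation: [-1.82, 2.56, -0.001]
contact_force: [-0.6, -0.3, 5.6]
grip_width: 0.0855
```

```bash
python3 - <<'E'
from h import *
cv2.imwrite("pics/w4.png",wrist())
E
```

```text
box (321.0049133300781, 218.0552215576172) (600.1068725585938, 98.5969467163086) len 0.3623634965909704 mid [ 0.53177335 -0.06050789] x,y in band -0.04174029135098998 -0.0035260731648676363 ang 0.026901890550698415 tcp ahead of axis -0.014621459867420066 clock 10.05 [-0.92385949 -0.58989294  5.91199892]
```

Emit:
{"name": "arm_command", "arguments": {"increments": [[[0.004,-0.001,0],[0,0,0],100],[[0.008,-0.0025,0],[0,0,0],100],[[0.013,-0.004,0],[0,0,0],100],[[0.018,-0.006,0],[0,0,0],100],[[0.023,-0.0075,0],[0,0,0],100],[[0.029,-0.009,0],[0,0,0],100],[[0.034,-0.011,0],[0,0,0],100],[[0.039,-0.013,0],[0,0,0],100],[[0.042,-0.014,0],[0,0,0],100],[[0.042,-0.014,0],[0,0,0],100]]}}

```text
clock: 11.05
tcp_pos: [0.5609, -0.0727, 0.0667]
orientation: [-1.818, 2.56, -0.006]
contact_force: [-0.9, -3.8, 12.1]
grip_width: 0.0855
```

Emit:
{"name": "arm_command", "arguments": {"increments": [[[0,0,0.006],[0,0,0],100],[[0,0,0.012],[0,0,0],100],[[-0.012,0.004,0.012],[0,0,0],100],[[-0.018,0.006,0.012],[0,0,0],100],[[-0.018,0.006,0.008],[0,0,0],100],[[-0.018,0.006,0.004],[0,0,0],100],[[-0.018,0.006,0.002],[0,0,0],100],[[-0.018,0.006,0.0],[0,0,0],100],[[-0.018,0.006,0.0],[0,0,0],100]]}}

```text
clock: 11.95
tcp_pos: [0.542, -0.0655, 0.0662]
orientation: [-1.82, 2.559, -0.003]
contact_force: [-1.3, -1.2, 7.9]
grip_width: 0.0853
```

```bash
python3 - <<'E'
from h import *
cv2.imwrite("pics/w5.png",wrist())
E
```

```text
box (321.99859619140625, 222.14561462402344) (596.049560546875, 98.61671447753906) len 0.36284206555859755 mid [ 0.55353965 -0.06826929] x,y in band -0.018636431548252057 -0.00404117295480835 ang 0.02562763026370679 tcp ahead of axis -0.011841668167798889 clock 12.0 [-0.99184184 -0.28364765  8.32471972]
```

View pics/w5.png

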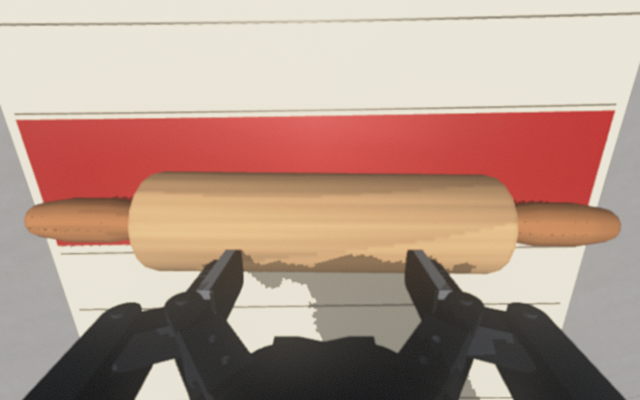

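The pin's axis (row ~222) is about 19 mm short of the band's centre, and the near edge of the band is still visible around row 245. One more stroke of about 36 mm should bring it in.

Emit:
{"name": "arm_command", "arguments": {"increments": [[[0.004,-0.001,0],[0,0,0],100],[[0.008,-0.0025,0],[0,0,0],100],[[0.013,-0.004,0],[0,0,0],100],[[0.018,-0.006,0],[0,0,0],100],[[0.023,-0.0075,0],[0,0,0],100],[[0.028,-0.009,0],[0,0,0],100],[[0.031,-0.0105,0],[0,0,0],100],[[0.033,-0.011,0],[0,0,0],100],[[0.034,-0.0115,0],[0,0,0],100],[[0.034,-0.0115,0],[0,0,0],100]]}}

```text
clock: 13.0
tcp_pos: [0.5767, -0.0779, 0.0667]
orientation: [-1.819, 2.559, -0.005]
contact_force: [-0.8, -3.2, 11.3]
grip_width: 0.0856
```

Emit:
{"name": "arm_command", "arguments": {"increments": [[[0,0,0.004],[0,0,0],100],[[0,0,0.012],[0,0,0],100],[[0,0,0.03],[0,0,0],100],[[-0.02,0.007,0.06],[0,0,0],100],[[-0.06,0.02,0.09],[0,0,0],100],[[-0.1,0.035,0.11],[0,0,0],100],[[-0.1,0.035,0.11],[0,0,0],100]]}}

```text
clock: 13.7
tcp_pos: [0.4711, -0.0397, 0.1776]
orientation: [1.824, -2.557, 0.001]
contact_force: [0.7, 0.4, 0.7]
grip_width: 0.0855
```

```bash
python3 - <<'E'
from h import *
cv2.imwrite("pics/w6.png",wrist())
img,B,P=report();cv2.imwrite("pics/t6.png",cv2.resize(img[110:290,150:480],None,fx=2.4,fy=2.4));d=P[0]-BC
print("top pin",P,d@BX,d@BY,P[2]@BX)
E
```

```text
box (323.97479248046875, 75.27215576171875) (398.1445617675781, 72.46186828613281) len 0.3544099525343635 mid [ 0.57261346 -0.07496123] x,y in band 0.0015750525445252957 -0.004388719733231343 ang 0.025562070810693893 tcp ahead of axis -0.1050155384817913 clock 13.75 [1.24242513 0.01863781 0.20259368]
top pin (array([ 0.57058856, -0.0749931 ]), array([205.48587036,  61.510849  ]), array([0.33836833, 0.94101375], dtype=float32)) -0.00033695050720219987 -0.0050564068304443585 0.024948085868358616
```

View pics/t6.png

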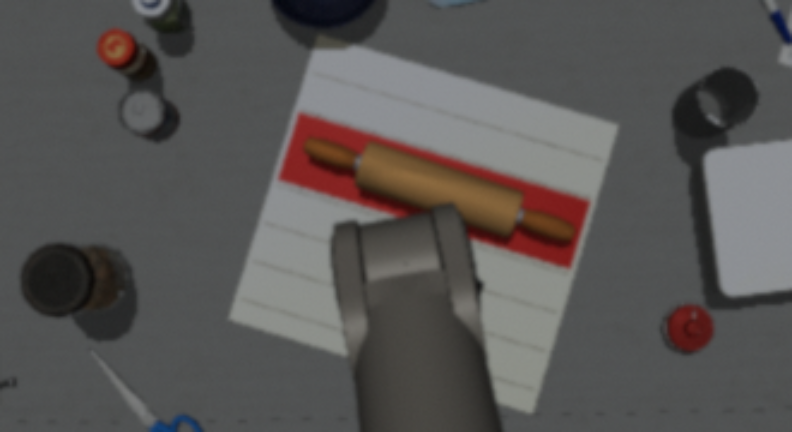

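View pics/w6.png

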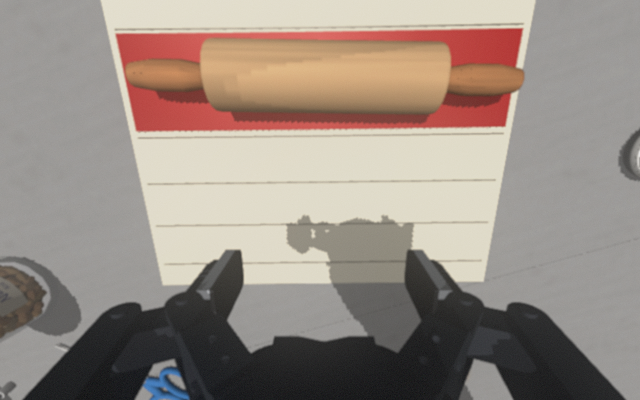

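Both views show the barrel centred in the band, at x ≈ 0–2 mm and y ≈ -5 mm, tilted 0.025 rad. The gripper is clear of it, so I'll check that the pin has stopped and then hand in.

Emit:
{"name": "arm_command", "arguments": {"increments": [[[0,0,0],[0,0,0],100],[[0,0,0],[0,0,0],100],[[0,0,0],[0,0,0],100],[[0,0,0],[0,0,0],100],[[0,0,0],[0,0,0],100]]}}

```text
clock: 14.3
tcp_pos: [0.4749, -0.0415, 0.1749]
orientation: [1.821, -2.56, -0.001]
contact_force: [-0.5, 0.3, -0.0]
grip_width: 0.0856
```

```bash
python3 - <<'E'
from h import *
wrist();print(r.hand_in())
E
```

```text
box (322.9872741699219, 80.61414337158203) (402.0308837890625, 73.85232543945312) len 0.35610441641994167 mid [ 0.57199553 -0.07440389] x,y in band 0.0008130593679975548 -0.004054220883473551 ang 0.0260099422743994 tcp ahead of axis -0.10262239046767577 clock 14.35 [ 0.06482386 -0.32036667 -0.1811791 ]
the job is handed in; nothing more can be done
None
```

The rolling pin is parked on the red band, and I handed the job in at about 14.4 s. I rolled it about 100 mm in five short strokes, with the open fingertips pressing on top of the barrel at about 12 N. The grasp point stayed at about 68 mm or higher in every reading.

- **Position:** the last checks, from the wrist and top cameras, put the pin's axis 0–2 mm from the band's centre line. It lies about 4–5 mm off the band's middle along its length and is tilted 0.025 rad.
- **At rest:** a second wrist measurement about 0.6 s later agreed within 1 mm, so the pin had stopped. The gripper was about 100 mm clear of it.
- **Other objects:** the jar, tumbler and timer looked unmoved in the last top view. I judged that by eye and did not measure them again.
- **Turn of the pin:** I did not measure it directly. The distance rolled without visible slip implies about 3.3 rad.

No final check failed. Along the way, one top-camera reading of the pin was useless because the arm hid most of it; I used the wrist camera for that step.

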